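Seat a centrifuge rotor on its drive pin and spin it by hand

ROBOT

A 6-joint arm with a two-finger parallel gripper is mounted at the origin on a cart in front of the work surface, level with it; the furniture and walls round the work are solid. World frame = base frame: x ahead of the robot, y to its left, z up, the work surface at z = 0. Lengths are in m, angles in rad, forces in N, time in s.
With the tool pointing down it reaches from about 0.275 to 1 m from the base axis. Payload 8.4 kg.
Tool frame: the origin (TCP) lies at the very end of the fingers, on their centre line; the grasp point (between the pads) lies 19 mm behind it; z points along the fingers, y is the direction in which the jaws open and shut (so a half turn about z gives the same grasp; the last joint's range is limited). The gripper opens to 85 mm and grips with 20 to 120 N. Pads are 22 mm wide; open, the fingers measure 114 mm over their backs; the gripper's body (76 mm by 85 mm) begins 54 mm behind the grasp point. The pads swing forward as they close: fully open they stand 13 mm farther back than shut.
Start: joints at [1.206, 0.353, 1.633, -0, 1.155, -0.002], TCP at [0.222, 0.584, 0.231] pointing down, gripper open.
Joint ranges: [-2.63, 2.63], [-0.92, 2.1], [0.06, 2.66], [-1.3, 4.44], [0, 2.69], [-3.02, 3.02]. Speed limits (rad/s): [2.22, 2.22, 2.79, 3.14, 3.14, 3.14].

INTERFACE

Orientations are given as a 3x3 rotation matrix whose columns are the frame's x, y, z axes.
In Python, from plant import bot gives the robot as it stands. Calls block until the motion is done:
- bot.reach(position, orientation): joint-space move of the TCP to a pose.
- bot.movel(position, orientation=None, rate=0.15, stop_force=None): straight line of the TCP; orientation=None keeps the orientation; rate is the mean speed in m/s. With stop_force (N) it stops when the force on the tool has changed by that much, and returns True; else False.
- bot.move_joints(angles): joint-space move.
- bot.command_gripper(opening, f_grip=None): finger opening in m; f_grip is the grip in N (None keeps the last); returns when the fingers have stopped.
- bot.hold(seconds).
- bot.solve_ik(position, orientation): joint angles nearest the present ones, or None.
- bot.snapshot(name): name is "side" or "top" or "wrist"; returns a dict with "pixels" (420x560x3 uint8, red, green, blue), "mtx" (3x3 intrinsics, pixels), "rvec" (rotation vector, rad) and "tvec" (3), from world to camera coordinates, as OpenCV has them. Camera axes: x right, y down, z forward; pixel columns grow to the right and rows downward; lengths in m; the calibration is good to about 2 mm. A picture is of the moment at which its call begins. There is no depth.
A pose or a line that the arm cannot do raises bot.Unreachable and nothing moves.
- bot.job_done(): hands the job in, once; it reports no verdict.
Readings, each from a call of its own:
- bot.read_clock(): time.
- bot.read_joints(): joint angles.
- bot.read_qd(): joint speeds.
- bot.read_tau(): joint torques, N m.
- bot.read_tool_pos(): TCP position.
- bot.read_tool_rot(): TCP orientation.
- bot.read_contact_force(): force on the tool from outside, world axes, zero at the start.
- bot.read_wrist_torque(): the same for the moment, N m.
- bot.read_width(): finger opening in m.
Only numpy, scipy, OpenCV 4.12 (cv2) and the standard library are available. Lean on these libraries where they do the work, as an engineer would, in place of code of your own. Each camera call takes 0.05 s, during which the arm holds its last target.

TASK

Put the loose four-arm rotor on the spindle of the small open centrifuge: feel for the angle at which its slotted hub slips down over the spindle's cross pin, without forcing it, until it sits level and fully home. Then let go, and flick one of its arms with a fingertip so that it spins on briskly and freely by itself for at least two seconds, showing that it does not rub. Leave it seated in the centrifuge and disturb nothing else.

Things in the scene. Friction and masses are not known exactly. Their poses are not given: they have to be found in the camera images.
- rotor: loose metal rotor, 0.28 to 0.44 kg, 125 mm across, 70 mm high: a hub with four equal arms along its +x, -x, +y, -y, each ending in a tilted tube cup. Origin at the centre of the hub's flat underside, on which it stands; z up along its axis. Underside: a central bore (12 mm wide at 10 to 16 mm up, wider above) and one straight slot across it, 10 mm wide and deep, along x: two angles half a turn apart fit the pin
- rotor_knob (a point): middle of the rotor's knob, on its axis 58 mm above its underside; axes as the rotor's. The knob is a knurled round post, 26 mm in diameter, from 42 to 70 mm above the underside: the place to grip the rotor from above
- rotor_cup (a point): centre of the cup on the rotor's +x arm, 45 mm from the axis and 22 mm above the underside; the other three are a quarter turn apart. The cups are 21 mm wide, reach from 28 to 62 mm from the axis and from 5 to 39 mm above the underside; the gaps between the arms are open from above
- minifuge: small round bench centrifuge (not the large one at the right), fixed, 170 mm in diameter, with a shallow dish on top, rim 85 mm above the worktop, inner radius 70 mm. Origin under its centre, on the worktop; -x is the front with the controls. Its clear dome lid stands open behind (+x): it begins 75 mm behind the spindle's axis and leans back, reaching 260 mm up; to the front and sides the rim is free
- seat (a point): centre of the spindle's 40 mm flange, 75 mm above the worktop, z up; its x, y do not show the spindle's angle. The underside of a fully seated rotor lies here (its weight sinks it about 1 mm), its cups then stand 29 mm above the dish's rim. The motor hangs on rubber buffers: pressed, the flange gives 1 mm per 4 N, up to 3 mm, then stops hard; its bearing must not be loaded with over 20 N
- shaft_tip (a point): tip of the spindle's shaft, 24 mm above the flange; 10 mm thick, the last 6 mm tapered. A cross pin 5 mm thick, 35 mm long goes through it, top 7 mm above the flange, at an unknown angle: a rotor not in line (within about 9 degrees) stops there, 7 mm too high. The spindle turns almost without friction, so a rotor turned while resting on the pin drags it along; lift it clear of the pin, turn, lower
- mini_rack: low microtube block, 58 x 108 x 24 mm, loose bystander behind the vortex mixer; origin at the centre of its underside
- bottle_100: plastic bottle with a screw cap, 56 mm in diameter, 106 mm high, loose bystander behind the rotor; origin at the centre of its underside
- vial_a: small vial with a black cap, 25 mm in diameter, 50 mm high, loose bystander behind the rotor, to the right of the bottle; origin at the centre of its underside

How it is judged:
On the way, in this order (a step that is already met when the one before it is completed fails the run):
1. the rotor sits fully home on the spindle: its underside within 2.5 mm of the seat's height and within 3 mm of its axis, level within 2.3 degrees (z of rotor in the frame of seat below 0.0025 m and horizontal distance between rotor and seat below 0.003 m and angle between rotor's own z axis and vertical below 0.04 rad), for 0.2 s.
2. let go and touched by nothing but the spindle, the seated rotor spins on by itself, faster than 1.5 rad/s for 1.5 s (all of step 1 and angular speed of rotor above 1.5 rad/s and contact force between the arm and rotor below 0.05 N), for 1.5 s.
At the end, for the whole second after the job is handed in: The rotor sits fully home on the centrifuge's spindle (underside within 2.5 mm of the seat's height, within 3 mm of its axis, level within 2.3 degrees), released; it may still be turning (all of step 1); the robot touches nothing.
It fails at once if the rotor is forced against the spindle or the centrifuge with more than 20 N (contact force between rotor and minifuge above 20 N).
It fails at once if the robot itself pushes on the centrifuge with more than 15 N (contact force between the arm and minifuge above 15 N).
It fails at once if a bystander is moved by more than 20 mm (distance of any of mini_rack, bottle_100, vial_a from where it was at the start of the episode above 0.02 m).
It also fails if it takes over 72 s, if anything falls off the work surface, if the arm or the gripper's body presses on something with over 40 N, if the wrist force passes 120 N, or if a joint passes its speed limit or range.

## Working session

There is one attempt and no reset: what is moved stays moved. The work goes in short steps, each a Python script; the robot and the scene stay as the last script left them, time stands still between calls to the robot, and variables do not carry over. Pictures are saved under pics/ and viewed, and the job is handed in when it is done.

```bash
ls; mkdir -p pics
cat > h.py <<'E'
import numpy as np, cv2
from plant import bot
def snap(n,f):
    s=bot.snapshot(n); cv2.imwrite('pics/'+f,cv2.cvtColor(s['pixels'],cv2.COLOR_RGB2BGR)); np.savez('pics/'+f+'.npz',**s); return s
def ray(s,u,v,z):
    R=cv2.Rodrigues(np.array(s['rvec'],float))[0]; t=np.array(s['tvec'],float).ravel()
    d=R.T@np.linalg.inv(s['mtx'])@np.array([u,v,1.]); c=-R.T@t
    return c+d*(z-c[2])/d[2]
def proj(s,p):
    q=cv2.projectPoints(np.array(p,float).reshape(-1,3),np.array(s['rvec'],float),np.array(s['tvec'],float),np.array(s['mtx'],float),None)[0]; return q.reshape(-1,2)
E
python3 - <<'E'
from h import *
for n in ['top','side','wrist']:
    s=snap(n,n+'0.png'); R=cv2.Rodrigues(np.array(s['rvec'],float))[0]; print(n,-R.T@np.array(s['tvec']).ravel(),R.tolist(),s['mtx'][0])
print(bot.read_clock(),bot.read_tool_rot())
E
```

```text
pics
top [0.43466939 0.09269744 1.08253804] [[0.00730391600027358, -0.9999437022972107, -0.007697080434049999], [-0.9972328329591892, -0.006714207913904091, -0.0740378030487046], [0.07398195509210913, 0.008216547221074955, -0.9972257310521591]] [453.64168766   0.         276.58120015]
side [ 0.24929103 -0.61696539  0.4779791 ] [[0.9389811077277945, -0.34385650324550004, -0.008785471305552378], [-0.16208627584743646, -0.41979803876163146, -0.893027236893588], [0.30338509935755253, 0.8399597084549145, -0.44991684749533756]] [389.17641694   0.         275.88224281]
wrist [0.1554018  0.60976232 0.37301051] [[0.3553998290187812, 0.9347137267230203, -0.001100276776091813], [0.8972971500044611, -0.3408429873470139, 0.28050647509502363], [0.26181823108273594, -0.10067922850283567, -0.9598515024839941]] [359.14540282   0.         276.60266992]
0.15 [[-9.34886448e-01  3.54946727e-01 -3.88279711e-04]
 [ 3.54946939e-01  9.34885948e-01 -9.66918554e-04]
 [ 1.97926696e-05 -1.04177775e-03 -9.99999457e-01]]
```

View pics/top0.png

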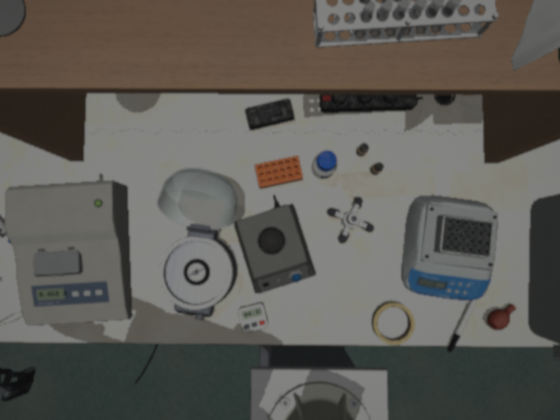

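View pics/side0.png

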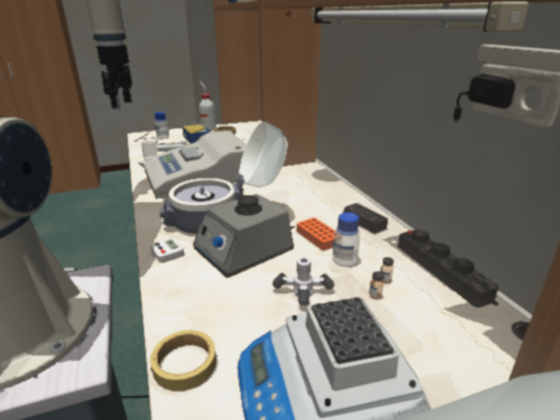

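View pics/wrist0.png

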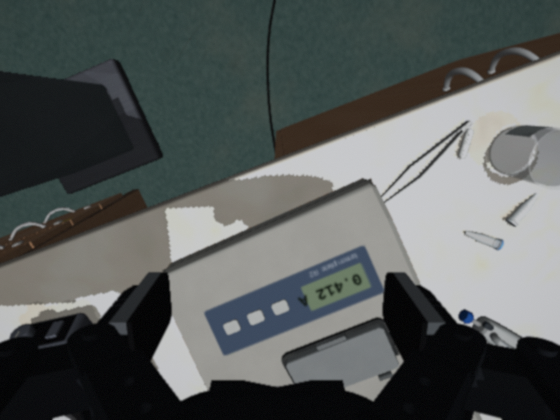

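The top view shows the rotor at about (351,219), the minifuge at (200,271) with its lid behind it at (198,198), and the bystanders at (278,172), (325,163) and (363,150)/(377,168). I'll zoom in for detail.

Run:
```python
import cv2,numpy as np
a=cv2.imread('pics/top0.png')
def c(x,y,w,f): return cv2.resize(np.clip(a[y:y+w,x:x+w].astype(float)*1.5,0,255).astype('uint8'),(f,f),interpolation=cv2.INTER_CUBIC)
cv2.imwrite('pics/z0.png',np.hstack([c(320,188,60,400),c(158,228,84,400)]))
b=cv2.imread('pics/side0.png')
cv2.imwrite('pics/z1.png',np.hstack([cv2.resize(b[170:240,155:255],(400,280),interpolation=cv2.INTER_CUBIC),cv2.resize(b[245:315,260:360],(400,280),interpolation=cv2.INTER_CUBIC)]))
```

```text
(no output)
```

View pics/z0.png

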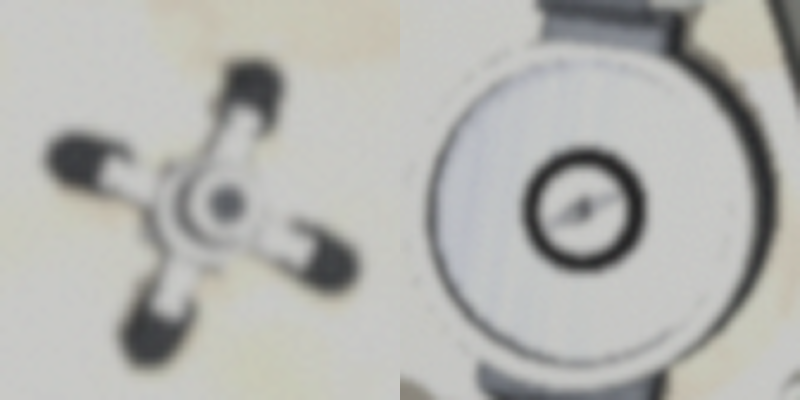

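View pics/z1.png

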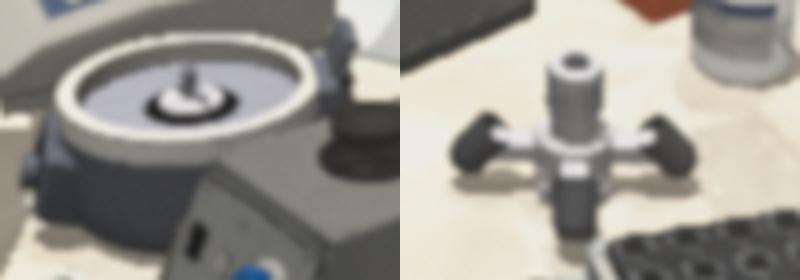

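The pin can be seen on the spindle as a short bar tilted slightly up to the right, and the rotor's four dark cups are clear. I'll measure both from the top view.

Run:
```python
from h import *
s=np.load('pics/top0.png.npz'); a=cv2.cvtColor(s['pixels'],cv2.COLOR_RGB2GRAY)
def blobs(x,y,w,h,th):
    m=(a[y:y+h,x:x+w]<th).astype('uint8'); n,l,st,c=cv2.connectedComponentsWithStats(m)
    return [(c[i]+[x,y],st[i][4]) for i in range(1,n) if st[i][4]>8]
cups=[]
for c,ar in blobs(320,188,60,60,75):
    w=ray(s,*c,.028); print('cup?',c,ar,w); 
print(ray(s,354.2,218.5,.07),'knob')
for c,ar in blobs(183,258,28,28,90): print('ring',c,ar,ray(s,*c,.075))
p=lambda X,Y:(158+(X-400)*.21,228+Y*.21)
A=ray(s,*p(550,222),.08);B=ray(s,*p(614,195),.08);print('pin',A,B,np.degrees(np.arctan2(*(B-A)[1::-1])),np.linalg.norm(A-B))
for n,u,v,z in [('rack',278,172,.024),('bottle',325,160,.106),('v1',363,150,.05),('v2',377,168,.05)]: print(n,ray(s,u,v,z))
```

```text
cup? [357.38596491 200.92982456] 57 [ 0.54258907 -0.086885    0.028     ]
cup? [331.43636364 211.74545455] 55 [ 0.51688    -0.02637196  0.028     ]
cup? [368.85106383 227.42553191] 47 [ 0.48094425 -0.11310768  0.028     ]
cup? [342.25423729 237.77966102] 59 [ 0.45649067 -0.05133719  0.028     ]
[ 0.49881628 -0.07239585  0.07      ] knob
ring [196.68106312 271.47508306] 301 [0.37887695 0.27656033 0.075     ]
ring [196.  271.5] 10 [0.37881065 0.27806577 0.075     ]
pin [0.37216913 0.29130801 0.08      ] [0.38477417 0.26197963 0.08      ] -66.74245833696096 0.03192241591362007
rack [0.61025748 0.09878565 0.024     ]
bottle [ 0.62362936 -0.0037591   0.106     ]
v1 [ 0.65826865 -0.09674028  0.05      ]
v2 [ 0.61658349 -0.12854562  0.05      ]
```

```bash
cat >> h.py <<'E'
def RT(deg):
    a=np.radians(deg); c,s=np.cos(a),np.sin(a); return np.array([[-s,c,0],[c,s,0],[0,0,-1.]])
E
python3 - <<'E'
from h import *
for y in (-112.5,-67.5,22.5,67.5,112.5,180): 
    for p in ([.379,.277,.2],[.499,-.071,.2]):
        q=bot.solve_ik(p,RT(y)); print(y,p, None if q is None else np.round(q,2))
bot.reach([.372,.277,.2],RT(90)); bot.hold(.2)
s=snap('wrist','w1.png'); print(bot.read_clock(),bot.read_tool_pos(),bot.read_contact_force()); print(proj(s,[.379,.2766,.075]))
E
```

```text
-112.5 [0.379, 0.277, 0.2] [ 0.63  0.15  1.99 -0.    1.01  2.59]
-112.5 [0.499, -0.071, 0.2] [-0.14  0.2   1.92 -0.    1.02  1.82]
-67.5 [0.379, 0.277, 0.2] [ 0.63  0.15  1.99 -0.    1.01  1.81]
-67.5 [0.499, -0.071, 0.2] [-0.14  0.2   1.92 -0.    1.02  1.03]
22.5 [0.379, 0.277, 0.2] [ 0.63  0.15  1.99 -0.    1.01  0.24]
22.5 [0.499, -0.071, 0.2] [-0.14  0.2   1.92 -0.    1.02 -0.54]
67.5 [0.379, 0.277, 0.2] [ 0.63  0.15  1.99 -0.    1.01 -0.55]
67.5 [0.499, -0.071, 0.2] [-0.14  0.2   1.92 -0.    1.02 -1.32]
112.5 [0.379, 0.277, 0.2] [ 0.63  0.15  1.99 -0.    1.01 -1.34]
112.5 [0.499, -0.071, 0.2] [-0.14  0.2   1.92 -0.    1.02 -2.11]
180 [0.379, 0.277, 0.2] [ 0.63  0.15  1.99 -0.    1.01 -2.51]
180 [0.499, -0.071, 0.2] [-0.14  0.2   1.92 -0.    1.02  3.  ]
1.6917 [0.3718893  0.27764793 0.19999015] [ 0.50914259 -0.18814958  0.04723196]
[[274.55347483 212.17462391]]
```

View pics/w1.png

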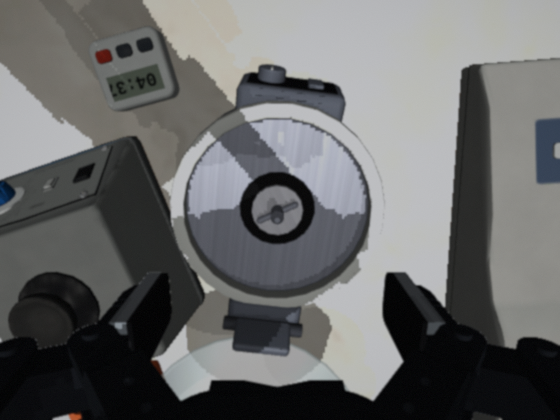

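The wrist view shows the flange's dark ring at about (277,208), with the pin through it from (257,218) to (299,204). Next I'll refine the seat and pin, then move over the rotor.

Run:
```python
from h import *
s=np.load('pics/w1.png.npz'); a=s['pixels']; g=cv2.cvtColor(a,cv2.COLOR_RGB2GRAY)
m=(g[165:250,235:320]<45).astype('uint8'); 
cs,hi=cv2.findContours(m,cv2.RETR_CCOMP,cv2.CHAIN_APPROX_NONE)
for c,h in zip(cs,hi[0]):
    if len(c)>60:
        e=cv2.fitEllipse(c); ctr=np.array(e[0])+[235,165]; print(h[3],ctr,e[1],e[2],ray(s,*ctr,.0655),ray(s,*ctr,.075))
cv2.imwrite('pics/z2.png',cv2.resize(a[165:250,235:320,::-1],(600,600),interpolation=cv2.INTER_CUBIC))
bot.reach([.495,-.07,.2],RT(112.5)); bot.hold(.2)
s=snap('wrist','w2.png'); print(bot.read_clock(),bot.read_tool_pos())
```

```text
-1 [276.82505035 207.74015427] (70.43138122558594, 72.76261138916016) 89.15352630615234 [0.37807554 0.27837197 0.0655    ] [0.37542942 0.27835967 0.075     ]
1 [276.77451324 209.69733047] (51.2879753112793, 53.07136917114258) 88.25980377197266 [0.37970392 0.27833246 0.0655    ] [0.37700193 0.27832152 0.075     ]
3.3167 [ 0.49504189 -0.06924848  0.20003265]
```

View pics/z2.png

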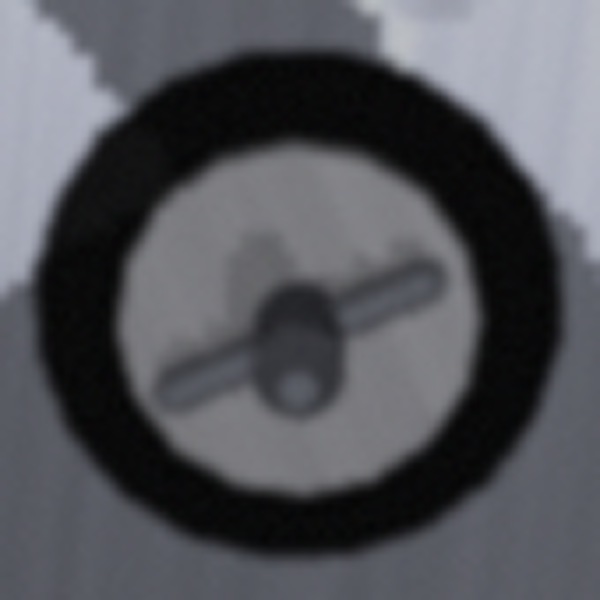

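View pics/w2.png

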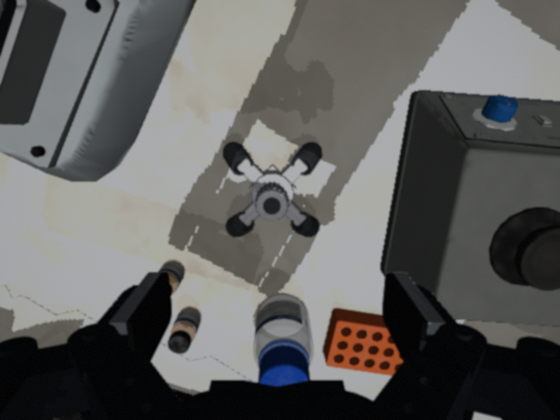

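Run:
```python
from h import *
s=np.load('pics/w1.png.npz'); p=lambda X,Y:(235+X*85/600-.43,165+Y*85/600-.43)
print('tip',ray(s,*p(298,388),.099))
A=ray(s,*p(163,392),.0805);B=ray(s,*p(435,278),.0805);print('pin',A,B,(A+B)/2,np.linalg.norm(A-B),np.degrees(np.arctan2(*(B-A)[1::-1])))
s=np.load('pics/w2.png.npz'); a=s['pixels']; g=cv2.cvtColor(a,cv2.COLOR_RGB2GRAY)
x,y=215,135
m=(g[y:y+110,x:x+115]<50).astype('uint8'); n,l,st,c=cv2.connectedComponentsWithStats(m)
for i in range(1,n):
    if st[i][4]>40: print(c[i]+[x,y],st[i],ray(s,*(c[i]+[x,y]),.028))
cv2.imwrite('pics/z3.png',cv2.resize(np.clip(a[y:y+110,x:x+115,::-1]*1.6,0,255).astype('uint8'),(690,600*11//10),interpolation=cv2.INTER_CUBIC)[:600])
```

```text
tip [0.37744129 0.27830668 0.099     ]
pin [0.38371336 0.26370674 0.0805    ] [0.37092696 0.29296793 0.0805    ] [0.37732016 0.27833733 0.0805    ] 0.03193289488177414 113.60411477106938
[234.39789474 154.79578947] [  8   7  30  32 475] [ 0.48027872 -0.11478413  0.028     ]
[309.1512605  154.74369748] [ 77   7  30  32 476] [ 0.45527716 -0.05464731  0.028     ]
[266.38181818 187.07272727] [44 49 17  9 55] [ 0.49620365 -0.07825535  0.028     ]
[271.32989691 205.48969072] [ 49  63  16  16 194] [ 0.51028729 -0.06769873  0.028     ]
[237.50773196 226.00257732] [ 11  76  28  26 388] [ 0.54037606 -0.08907247  0.028     ]
[306.91129032 225.67741935] [ 76  76  28  26 372] [ 0.5155612  -0.03007058  0.028     ]
```

View pics/z3.png

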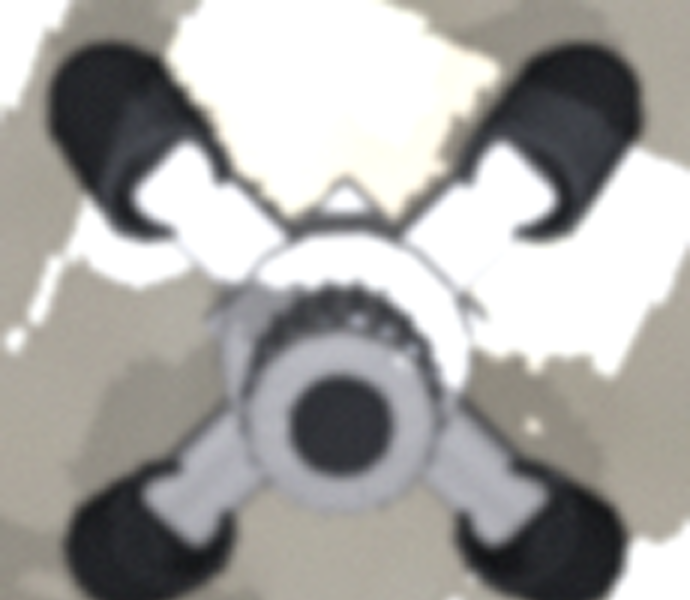

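Run:
```python
from h import *
s=np.load('pics/w2.png.npz'); k=ray(s,271.33,205.49,.07); print(k)
c=np.array([.4983,-.0720])
bot.reach([*c,.11],RT(22.5)); bot.movel([*c,.043],rate=.1); bot.hold(.15)
print(bot.read_tool_pos(),bot.read_contact_force(),bot.read_clock())
bot.command_gripper(0.02,25); print(bot.read_width(),bot.read_contact_force(),bot.read_tool_pos())
bot.command_gripper(0.085); bot.movel([*c,.056],rate=.1)
bot.reach([*c,.056],RT(112.5)); bot.movel([*c,.043],rate=.1); bot.hold(.15); print(bot.read_tool_pos())
bot.command_gripper(0.02,50); print(bot.read_width(),bot.read_contact_force(),bot.read_clock())
s=snap('side','s3.png'); snap('wrist','w3.png'); print(bot.read_tool_pos())
```

```text
[ 0.49950266 -0.071511    0.07      ]
[ 0.49883963 -0.0720664   0.04366347] [0.03216012 0.82133206 0.29780412] 5.6833
0.0252047608873105 [ 0.68921385 -0.3537024   1.78340127] [ 0.49847882 -0.07201553  0.04310289]
[ 0.49838044 -0.0719989   0.04320067]
0.024408080481378887 [-0.63513499 -1.38652739  4.94319396] 9.5667
[ 0.49845715 -0.07208573  0.04326118]
```

View pics/s3.png

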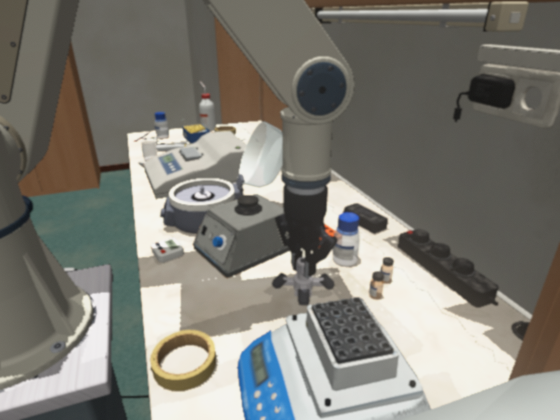

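```bash
python3 - <<'E'
from h import *
f0=np.array(bot.read_contact_force())
bot.movel([.4983,-.072,.24],rate=.2); bot.hold(.2); print(np.array(bot.read_contact_force())-f0,f0)
seat=np.array([.3777,.278])
bot.reach([*seat,.24],RT(68.2)); bot.hold(.2)
print(bot.read_tool_pos(),bot.read_contact_force(),bot.read_width(),bot.read_clock())
snap('top','t4.png'); snap('wrist','w4.png'); snap('side','s4.png')
E
python3 -c "
import cv2,numpy as np
a=cv2.imread('pics/t4.png')[200:320,130:290];b=cv2.imread('pics/s4.png')[60:240,140:300];c=cv2.imread('pics/w4.png')
cv2.imwrite('pics/z4.png',np.vstack([np.hstack([cv2.resize(b,(320,360)),cv2.resize(a,(480,360))])]))"
```

```text
[ 2.46754277  1.00018567 -8.52844307] [-1.72805749 -0.44474183  5.32059934]
[0.37819145 0.27742865 0.2399757 ] [ 0.76401027 -0.42319906 -2.7085733 ] 0.024570845811249995 12.5833
```

View pics/z4.png

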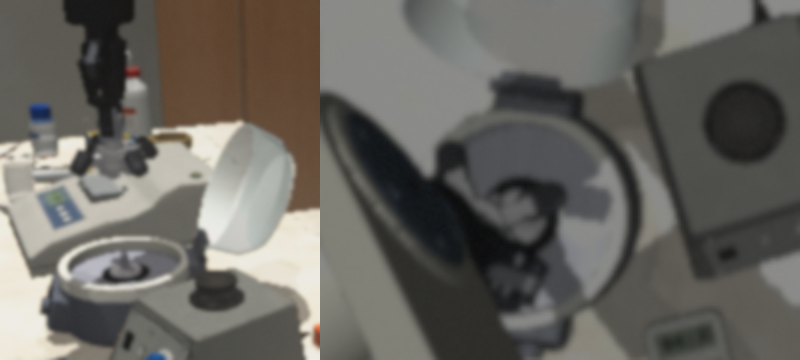

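View pics/w4.png

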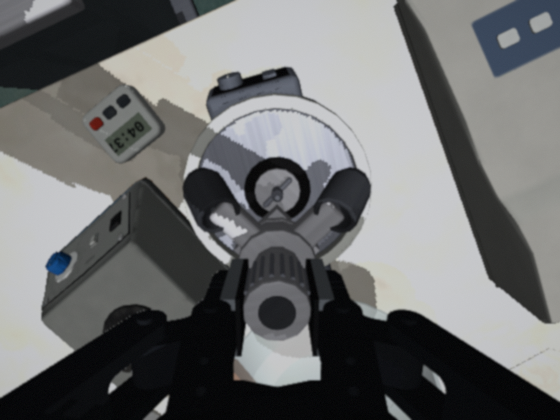

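The wrist view shows the held knob's top at (275,313), its front cups at (203,192) and (347,196), and the spindle with its pin at (277,190). I'll measure the in-hand yaw and both centres from this picture.

Run:
```python
from h import *
s=np.load('pics/w4.png.npz'); a=s['pixels']; g=cv2.cvtColor(a,cv2.COLOR_RGB2GRAY)
t=np.array([0.37819145,0.27742865,0.2399757])
for n,x,y,w,h in [('c1',180,165,55,65),('c2',320,165,55,70)]:
    m=(g[y:y+h,x:x+w]<55).astype('uint8'); k,l,st,c=cv2.connectedComponentsWithStats(m); i=1+np.argmax(st[1:,4]); p=c[i]+[x,y]; W=ray(s,*p,.225); print(n,p,st[i],W,np.degrees(np.arctan2(*(W-t)[1::-1])),np.linalg.norm((W-t)[:2]))
c=cv2.HoughCircles(cv2.medianBlur(g[285:350,235:315],3),cv2.HOUGH_GRADIENT,1,100,param1=80,param2=12,minRadius=12,maxRadius=40); print(c)
print('knob',ray(s,275,313,.267))
x,y=240,155
m=(g[y:y+70,x:x+75]<28).astype('uint8'); cs,hi=cv2.findContours(m,cv2.RETR_CCOMP,cv2.CHAIN_APPROX_NONE)
for c,h in zip(cs,hi[0]):
    if len(c)>50: e=cv2.fitEllipse(c); p=np.array(e[0])+[x,y]; print(h[3],p,e[1],ray(s,*p,.075))
cv2.imwrite('pics/z5.png',np.hstack([cv2.resize(a[155:225,240:310,::-1],(400,400),interpolation=cv2.INTER_CUBIC),cv2.resize(a[280:350,240:310,::-1],(400,400),interpolation=cv2.INTER_CUBIC)]))
```

```text
c1 [205.74907358 195.02382213] [   3    3   52   62 1889] [0.33553863 0.26072409 0.225     ] -158.6126877409016 0.045807264553344385
c2 [347.01381509 196.05526036] [   0    3   50   67 1882] [0.35969515 0.31957227 0.225     ] 113.69606374307571 0.04602388602410923
[[[40.5 15.5 39.4]]]
knob [0.3788223  0.27707148 0.267     ]
-1 [276.97565842 188.80781174] (56.697296142578125, 59.30721664428711) [0.37586206 0.27925934 0.075     ]
```

View pics/z5.png

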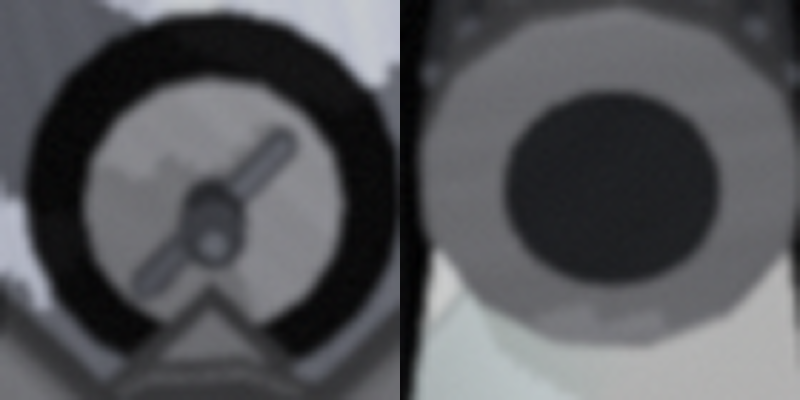

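Run:
```python
from h import *
s=np.load('pics/w4.png.npz')
print('knob',ray(s,276.7,312.5,.267),'tip',ray(s,276.9,197.1,.099))
p=lambda X,Y:(240+X*.175-.4,155+Y*.175-.4)
A=ray(s,*p(148,283),.0805);B=ray(s,*p(284,140),.0805);print((A+B)/2,np.linalg.norm(A-B),np.degrees(np.arctan2(*(B-A)[1::-1])))
```

```text
knob [0.37886149 0.27772346 0.267     ] tip [0.37726181 0.27860335 0.099     ]
[0.37721616 0.27899264 0.0805    ] 0.030117311616000914 115.2626342150862
```

```bash
python3 - <<'E'
from h import *
seat=[.3775,.2782]; R=RT(69.3)
bot.movel([*seat,.150],R,rate=.12); bot.hold(.2); print(bot.read_tool_pos(),bot.read_contact_force())
r=bot.movel([*seat,.1175],rate=.025,stop_force=5)
print(r,bot.read_tool_pos(),bot.read_contact_force(),bot.read_wrist_torque(),bot.read_clock())
snap('side','s5.png');snap('wrist','w5.png')
E
python3 -c "
import cv2
cv2.imwrite('pics/z6.png',cv2.resize(cv2.imread('pics/s5.png')[120:240,140:300],(640,480),interpolation=cv2.INTER_CUBIC))"
```

```text
[0.37790411 0.27848845 0.15068294] [ 0.11874496  0.50833731 -1.64972655]
False [0.37761553 0.27824346 0.11766397] [-0.94555365  0.02406346 -1.73045277] [-0.02373907  0.0168663   0.019307  ] 15.2833
```

View pics/z6.png

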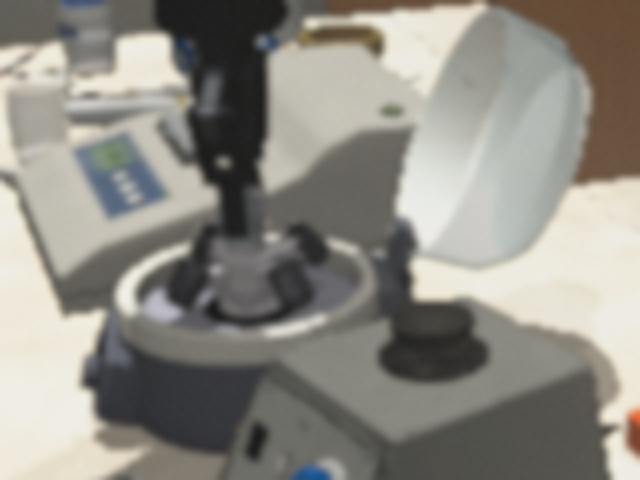

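View pics/w5.png

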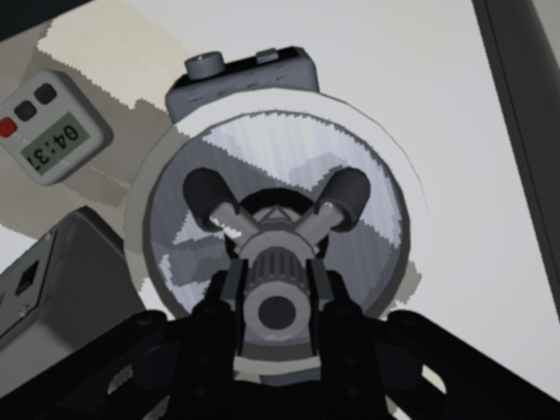

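It went down with no stop: TCP 0.1177, so the underside is at about 0.0744, while the pin would have stopped it at 0.125. I'll release, lift off and check.

```bash
python3 - <<'E'
from h import *
f0=np.array(bot.read_contact_force())
bot.command_gripper(0.085); print(np.array(bot.read_contact_force())-f0)
p=bot.read_tool_pos(); bot.movel([p[0],p[1],.2],rate=.12); bot.hold(.1)
print(bot.read_clock(),bot.read_contact_force(),bot.read_tool_pos())
snap('wrist','w6.png');snap('side','s6.png'); bot.hold(.5); snap('wrist','w6b.png')
E
python3 -c "
import cv2
cv2.imwrite('pics/z7.png',cv2.resize(cv2.imread('pics/s6.png')[120:240,140:300],(640,480),interpolation=cv2.INTER_CUBIC))"
```

```text
[0.95394432 0.98326526 1.43382186]
16.9417 [0.53539245 0.34131048 0.45497807] [0.37701966 0.27785372 0.19913392]
```

View pics/z7.png

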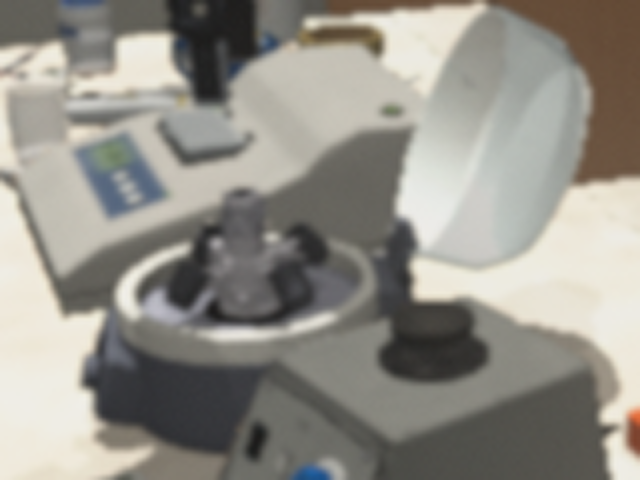

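View pics/w6b.png

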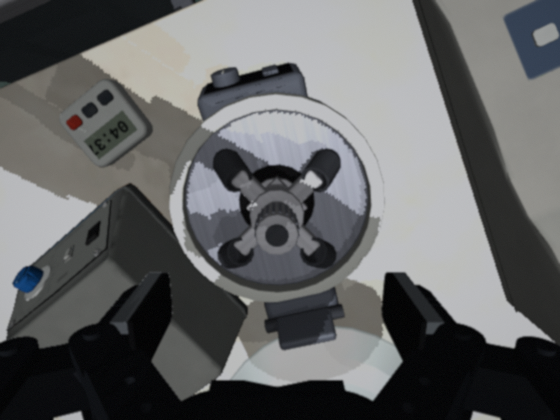

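The rotor stands upright in the dish with its arms clear. Its knob top is at (278,236) in the wrist view and about (200,169) in the side view. I'll triangulate the height before flicking.

Run:
```python
from h import *
w=np.load('pics/w6b.png.npz'); s=np.load('pics/s6.png.npz')
g=cv2.cvtColor(w['pixels'],cv2.COLOR_RGB2GRAY)[215:255,255:300]; 
m=(g<50).astype('uint8'); n,l,st,c=cv2.connectedComponentsWithStats(m); print([(c[i]+[255,215],st[i][4]) for i in range(1,n) if st[i][4]>30])
for z in (.143,.145,.152): print(z,ray(w,277.8,235.6,z),proj(s,ray(w,277.8,235.6,z)), 'exp side', proj(s,[.3775,.2783,z]))
gw=cv2.cvtColor(w['pixels'],cv2.COLOR_RGB2GRAY)
for x,y in [(210,145),(300,145),(215,230),(298,230)]:
    r=gw[y:y+45,x:x+45]; n,l,st,c=cv2.connectedComponentsWithStats((r<50).astype('uint8')); i=1+np.argmax(st[1:,4]); p=c[i]+[x,y]; W=ray(w,*p,.103); print(p,st[i][4],W, np.degrees(np.arctan2(W[1]-.278,W[0]-.3775)))
cv2.imwrite('pics/z8.png',cv2.resize(s['pixels'][155:205,175:225,::-1],(600,600),interpolation=cv2.INTER_NEAREST))
```

```text
[(array([276.41926346, 234.92917847]), np.int32(353))]
0.143 [0.37927632 0.27879883 0.143     ] [[200.31506483 167.83991558]] exp side [[199.61970066 168.00431884]]
0.145 [0.3785931  0.27904947 0.145     ] [[199.93509453 167.06552925]] exp side [[199.53948159 167.22687419]]
0.152 [0.37620181 0.27992672 0.152     ] [[198.59948137 164.3435255 ]] exp side [[199.25750219 164.49406575]]
[229.39820022 166.55343082] 889 [0.33554567 0.26081478 0.103     ] -157.72513809955598
[323.51959545 166.05689001] 791 [0.35753585 0.31985181 0.103     ] 115.50207045741698
[232.02831595 256.22354694] 671 [0.396026   0.23739164 0.103     ] -65.47698118914447
[321.84900285 256.20655271] 702 [0.41891466 0.29788799 0.103     ] 25.65106980901706
```

View pics/z8.png

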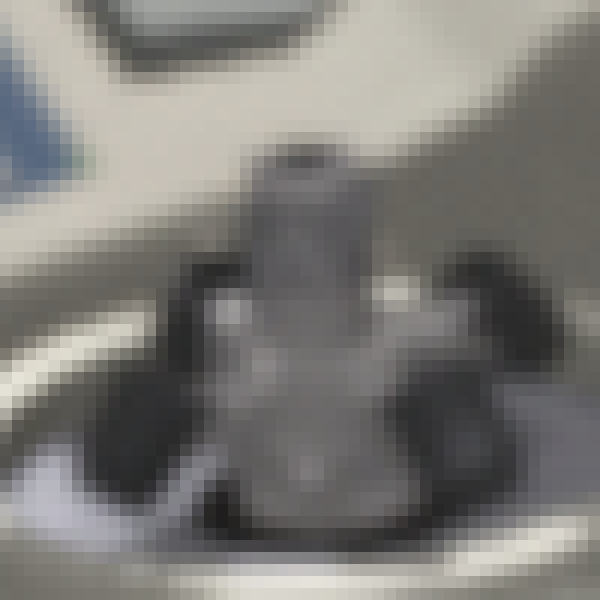

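The triangulated knob top is at about 0.144 m, which matches seated (0.144) and not resting on the pin (0.151). Arms sit at about 24.5° mod 90°. I'll check that the rotor is at rest, then bring the closed finger into the gap behind the 114.5° arm.

```bash
cat >> h.py <<'E'
def angs(w,C=(.3775,.2783),boxes=((210,145),(300,145),(215,230),(298,230))):
    gw=cv2.cvtColor(w['pixels'],cv2.COLOR_RGB2GRAY); o=[]
    for x,y in boxes:
        r=gw[y:y+45,x:x+45]; n,l,st,c=cv2.connectedComponentsWithStats((r<50).astype('uint8')); i=1+np.argmax(st[1:,4]); W=ray(w,*(c[i]+[x,y]),.103); o.append(np.degrees(np.arctan2(W[1]-C[1],W[0]-C[0])))
    return np.array(o)
E
python3 - <<'E'
from h import *
print(angs(np.load('pics/w6.png.npz')),angs(np.load('pics/w6b.png.npz')))
bot.command_gripper(0.0,30); w=snap('wrist','w7.png'); a=angs(w); print(a,bot.read_clock())
C=np.array([.3775,.2783]); A=24.5
rad=np.array([np.cos(np.radians(A+90)),np.sin(np.radians(A+90))]); u=np.array([-rad[1],rad[0]])
print('u',u)
R=RT(A+90)
P=lambda Y,X=.045: C+X*rad-Y*u   # Y behind the arm
for Y in (.036,0,-.1,-.17): print(Y,P(Y),np.round(bot.solve_ik([*P(Y),.098],R),2))
bot.reach([*P(.036),.17],R); bot.hold(.15); print(bot.read_tool_pos(),bot.read_contact_force())
snap('side','s7.png'); snap('wrist','w8.png'); print(bot.read_clock(),bot.read_width())
E
```

```text
[-157.45166102  115.90134853  -65.79822153   25.47732449] [-157.37518458  115.66260553  -65.6358478    25.31285349]
[-157.3442336   115.63469242  -65.84672438   25.32152493] 18.4083
u [-0.90996127 -0.41469324]
0.036 [0.39159741 0.33417721] [ 0.7   0.36  1.98 -0.    0.8  -1.29]
0 [0.3588388  0.31924826] [ 0.72  0.31  2.05 -0.    0.78 -1.27]
-0.1 [0.26784268 0.27777893] [ 0.8   0.19  2.24 -0.    0.72 -1.2 ]
-0.17 [0.20414539 0.24875041] [ 0.88  0.09  2.36 -0.    0.69 -1.12]
[0.39163179 0.33381216 0.17033484] [ 0.64831937  0.36145196 -0.57522741]
19.375 4.112635409291677e-05
```

View pics/w8.png

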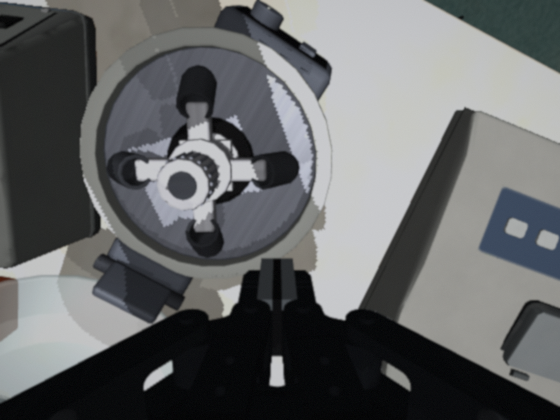

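View pics/s7.png

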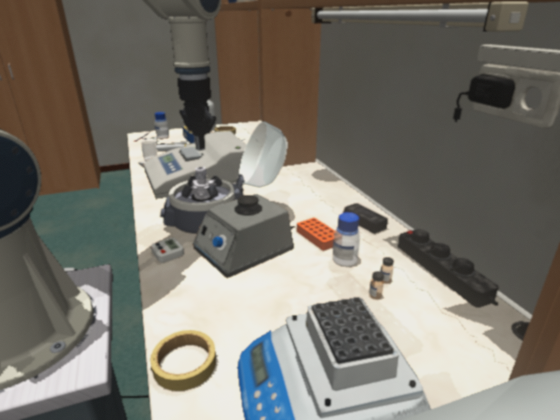

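```bash
python3 - <<'E'
from h import *
C=np.array([.3775,.2783]); A=24.5
rad=np.array([np.cos(np.radians(A+90)),np.sin(np.radians(A+90))]); u=np.array([-rad[1],rad[0]]); R=RT(A+90)
P=lambda Y,X=.045: C+X*rad-Y*u
f0=np.array(bot.read_contact_force())
r=bot.movel([*P(.036),.098],rate=.08,stop_force=5); print(r,bot.read_tool_pos(),np.array(bot.read_contact_force())-f0)
if not r:
    bot.movel([*P(.0265),.098],rate=.03); bot.hold(.1); print(bot.read_tool_pos(),np.array(bot.read_contact_force())-f0)
    bot.movel([*P(-.17),.098],rate=.2); t=[]
    for i in range(8):
        t.append(round(bot.read_clock(),3)); snap('side',f'f{i}.png')
    print(t,bot.read_tool_pos(),bot.read_contact_force())
E
python3 -c "
import cv2,numpy as np
I=[cv2.resize(cv2.imread(f'pics/f{i}.png')[150:230,155:255],(200,160)) for i in range(8)]
cv2.imwrite('pics/z9.png',np.vstack([np.hstack(I[:4]),np.hstack(I[4:])]))"
```

```text
False [0.39187173 0.33441975 0.09839084] [-0.63153114 -0.37323833  0.40717949]
[0.38306532 0.33035548 0.09812218] [-0.0937713  -0.51387985  0.60803469]
[22.125, 22.175, 22.225, 22.275, 22.325, 22.375, 22.425, 22.475] [0.20429667 0.24875961 0.09791416] [-0.47014555 -1.05537219  0.13945287]
```

View pics/z9.png

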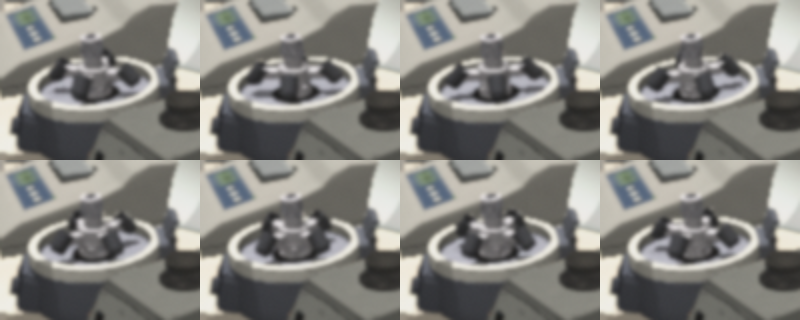

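The rotor is spinning: the pattern repeats a quarter turn after about 7 frames (0.35 s), roughly 4.5 rad/s. I'll watch it for over two seconds with the robot clear.

Run:
```python
from h import *
t=[]
def burst(k):
    for i in range(12): t.append(round(bot.read_clock(),3)); snap('side',f'{k}{i:02d}.png')
bot.hold(1.2); burst('g'); bot.hold(.6); burst('h'); print(t)
for k in 'gh':
    I=[cv2.imread(f'pics/{k}{i:02d}.png')[150:230,155:255] for i in range(12)]
    G=[cv2.cvtColor(x,cv2.COLOR_BGR2GRAY).astype(float)[25:60,15:85] for x in I]
    print(k,[round(np.abs(G[i]-G[0]).mean(),1) for i in range(12)])
    cv2.imwrite(f'pics/z10{k}.png',np.vstack([np.hstack([cv2.resize(x,(200,160)) for x in I[j:j+4]]) for j in (0,4,8)]))
```

```text
[23.725, 23.775, 23.825, 23.875, 23.925, 23.975, 24.025, 24.075, 24.125, 24.175, 24.225, 24.275, 24.925, 24.975, 25.025, 25.075, 25.125, 25.175, 25.225, 25.275, 25.325, 25.375, 25.425, 25.475]
g [np.float64(0.0), np.float64(4.8), np.float64(7.8), np.float64(10.7), np.float64(13.2), np.float64(15.3), np.float64(16.7), np.float64(18.1), np.float64(18.6), np.float64(19.2), np.float64(19.5), np.float64(19.6)]
h [np.float64(0.0), np.float64(1.5), np.float64(2.0), np.float64(2.5), np.float64(2.9), np.float64(3.1), np.float64(3.2), np.float64(3.4), np.float64(3.4), np.float64(3.4), np.float64(3.4), np.float64(3.4)]
```

View pics/z10h.png

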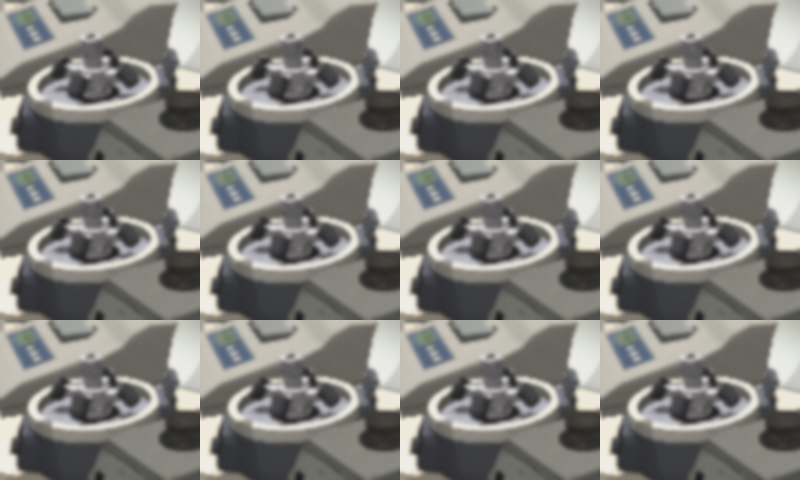

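The spin dies by about 25.2 s. I'll work out how long it stayed fast from the burst in the middle.

Run:
```python
from h import *
# angle per frame: dark cup blobs in side view, rays onto cup-centre plane z=.097
C=np.array([.3775,.2783])
def ang(f):
    s=np.load(f'pics/{f}.png.npz'); R=s['pixels']; g=cv2.cvtColor(R,cv2.COLOR_RGB2GRAY)
    yy,xx=np.mgrid[168:206,170:232]
    m=g[168:206,170:232]<62
    W=np.array([ray(s,x,y,.1)[:2] for x,y in zip(xx[m],yy[m])])-C; r=np.linalg.norm(W,axis=1); k=(r>.035)&(r<.066)
    z=np.exp(4j*np.arctan2(W[k,1],W[k,0])).mean(); return np.degrees(np.angle(z))/4,abs(z)
for k,n in (('f',8),('g',12),('h',12)):
    print(k,[tuple(np.round(ang(f'{k}{i}' if k=='f' else f'{k}{i:02d}'),2)) for i in range(n)])
```

```text
f [(np.float64(-29.51), np.float64(0.28)), (np.float64(-17.25), np.float64(0.24)), (np.float64(-0.44), np.float64(0.19)), (np.float64(15.23), np.float64(0.22)), (np.float64(21.39), np.float64(0.32)), (np.float64(33.64), np.float64(0.37)), (np.float64(44.13), np.float64(0.39)), (np.float64(-33.98), np.float64(0.34))]
g [(np.float64(-14.7), np.float64(0.25)), (np.float64(-8.82), np.float64(0.19)), (np.float64(-2.82), np.float64(0.21)), (np.float64(2.09), np.float64(0.2)), (np.float64(7.42), np.float64(0.25)), (np.float64(14.89), np.float64(0.25)), (np.float64(20.65), np.float64(0.21)), (np.float64(18.44), np.float64(0.36)), (np.float64(20.34), np.float64(0.35)), (np.float64(22.96), np.float64(0.37)), (np.float64(24.8), np.float64(0.39)), (np.float64(28.25), np.float64(0.4))]
h [(np.float64(-33.98), np.float64(0.34)), (np.float64(-33.37), np.float64(0.33)), (np.float64(-33.15), np.float64(0.31)), (np.float64(-31.08), np.float64(0.33)), (np.float64(-30.9), np.float64(0.3)), (np.float64(-30.64), np.float64(0.32)), (np.float64(-31.3), np.float64(0.3)), (np.float64(-29.14), np.float64(0.31)), (np.float64(-28.83), np.float64(0.33)), (np.float64(-29.36), np.float64(0.33)), (np.float64(-29.83), np.float64(0.33)), (np.float64(-28.72), np.float64(0.34))]
```

View pics/z10g.png

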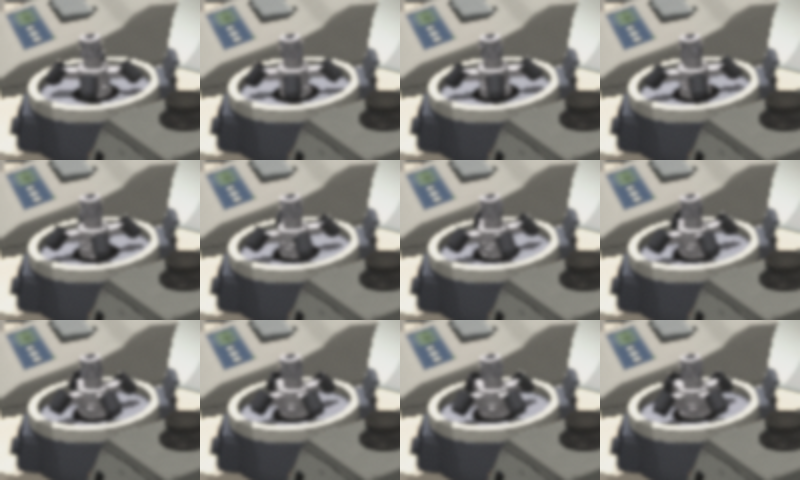

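At 22.3 s it turned at about 4.2 rad/s, and it was still near 1.9 rad/s at 23.85 s. The finger was clear from about 21.5 s, so it ran free above 1.5 rad/s for some 2.3 s. I'll do final checks on seat height and bystanders.

Run:
```python
from h import *
p=bot.read_tool_pos(); bot.movel([p[0],p[1],.2],rate=.15)
s=snap('side','s9.png'); t=snap('top','t9.png'); print(bot.read_clock(),bot.read_contact_force())
print(proj(s,[.3775,.2783,.144]),proj(s,[.3775,.2783,.151]))
a=np.load('pics/s6.png.npz')['pixels'].astype(int); b=s['pixels'].astype(int)
print('knob diff',np.abs(a-b)[160:175,190:210].mean())
a=np.load('pics/side0.png.npz')['pixels'].astype(int); t0=np.load('pics/top0.png.npz')['pixels'].astype(int)
print('bystanders side',np.abs(a-b)[205:300,295:400].mean(),'top',np.abs(t0-t['pixels'])[140:190,250:390].mean())
cv2.imwrite('pics/z11.png',np.hstack([cv2.resize(b[120:240,140:300,::-1].astype('uint8'),(400,300)),cv2.resize(t['pixels'][140:320,130:390,::-1],(400,300))]))
```

```text
26.4583 [-0.20814089 -0.10324789  0.12227737]
[[199.5796103  167.61578234]] [[199.29790089 164.88559051]]
knob diff 9.157777777777778
bystanders side 11.494135338345865 top 0.743904761904762
```

View pics/z11.png

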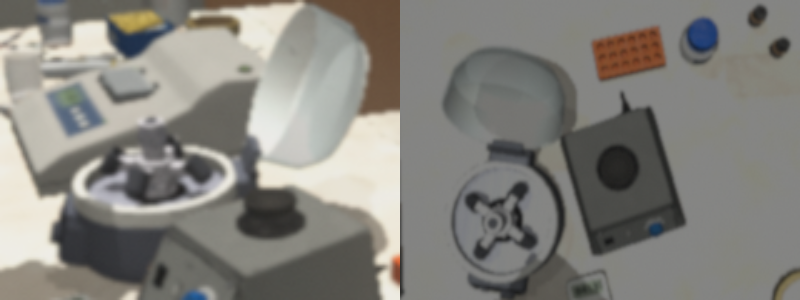

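```bash
python3 -c "
from plant import bot
print(bot.job_done())"
```

```text
the job is handed in; nothing more can be done
None
```

The rotor is seated on the spindle and spun freely after one fingertip flick. The job is handed in, with the last clock reading at 26.5 s.

- **Seating:** I found the pin's angle (about 114°) in the wrist view and lined up an arm axis with it. The pictures did not show which arm pair carries the slot. The first try went down the full depth without the 5 N stop tripping. The knob top measured at about 0.144 m, which matches fully home and not the 0.151 m of a rotor resting on the pin.
- **Spin:** I flicked one cup with the closed fingers. The rotor turned at about 4.2 rad/s after release and was still at about 1.9 rad/s 1.6 s later. It slowed smoothly and had almost stopped by about 25.2 s. By my estimate it ran free above 1.5 rad/s for about 2.3 s. I observed about 1.8 s of that directly; the rest assumes the finger left the cup at about 21.5 s.
- **Final state:** The rotor stands upright in the dish at seated height and the arm is raised clear, with contact force reading near zero. The bystanders look unchanged in the top view. The side-view difference over that area was larger (11.5), which I put down to the rotor having left that part of the picture.

I did not measure the rotor's tilt, only that it looks upright. The two camera estimates of the seat's position differed by about 2 mm.

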